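# Close the leaning tub of picture hooks

### The job

Pick up the blue lid from the desk, put it the right way up over the mouth of the white tub that leans on its plywood stand, and press it down past the blue catches until it is fully home and square on the rim all round. Let go of it there, and leave the roll of tape, the jar and the carton where they are.

Things in the scene. Friction and masses are not known exactly. Their poses are not given: they have to be found in the camera images.
- lid: loose round blue plastic lid, 115 mm across, 90 g, right way up on the desk. Origin: centre of the lower edge of its skirt; z up through the top. Skirt 18 mm deep, inner diameter 107 mm, wall 4 mm; flat top from z = 18 to 23 mm. On the top stands a white grip bar 46 mm long (along x), 16 mm wide (along y), from z = 23 to 54 mm
- lid_seat (a point): centre of the underside of the lid's top, 18 mm above the lid's origin; it meets the tub's rim when the lid is home
- tub: white round open tub of brass hooks, 100 mm across, 90 mm tall, fixed on a stand that leans it 30 degrees, mouth towards the robot. Origin: centre of its underside; z along its own axis out of the mouth. The top 6 mm is a neck 95 mm across, wall 3 mm. When the lid is home its origin is at z = 72 mm of this frame, turned any way about the axis
- tub_rim (a point): centre of the tub's mouth, at rim height. Four blue sprung catches (rounded, at 45, 135, 225, 315 degrees round the tub's axis, 16 mm below the rim) bulge out to 111 mm across: a lid just laid on rests on them 8 mm too high; a push of about 10 to 18 N along the tub's axis takes its skirt over them
- tape_roll: loose roll of yellow tape lying flat, 100 mm across, 48 mm high; origin at the centre of its underside. Leave alone
- jar: loose amber glass jar with a black cap, 68 mm across, 100 mm high; origin at the centre of its underside. Leave alone
- carton: loose small cardboard carton with a white band, 70 x 100 x 60 mm high; origin at the centre of its underside. Leave alone
- stand: fixed plywood stand under the tub, 170 (x) x 130 (y) mm, 80 mm high at the back, low at the front, which faces the robot; origin at the centre of its underside
There are look-alikes about, which are no part of the job. What is meant by the lid is not green or red, and is the smaller of those in its own colour.

How it is judged:
By the outcome, as a careful person would: the job done as asked, in the order asked, and still so for the second after the job is handed in, with the robot touching nothing.
It also fails if it takes over 38 s, if anything falls off the work surface, if the arm or the gripper's body presses on something with over 40 N, if the wrist force passes 120 N, or if a joint passes its speed limit or range.

### The arm

A 6-joint arm with a two-finger parallel gripper is mounted at the origin on the work surface. World frame = base frame: x ahead of the robot, y to its left, z up, the work surface at z = 0. Lengths are in mm, angles in rad, forces in N, time in s.
With the tool pointing down it reaches from about 275 to 750 mm from the base axis. Payload 10.2 kg.
Tool frame: the origin (TCP) lies midway between the tips of the shut fingers; the grasp point (between the pads) lies 19 mm behind it; z points along the fingers, y is the line along which they close (so a half turn about z gives the same grasp; the last joint's range is limited). The gripper opens to 85 mm and grips with 20 to 120 N. Pads are 22 mm wide; open, the fingers measure 114 mm over their backs; the gripper's body (76 mm by 85 mm) begins 54 mm behind the grasp point. The pads swing forward as they close: fully open they stand 13 mm farther back than shut.
Start: joints at [-0.223, 0.313, 1.498, -0, 1.331, -0.223], TCP at [525.006, -0.013, 231.294] pointing down, gripper open.
Joint ranges: [-2.94, 2.94], [-0.97, 2.17], [0.19, 2.56], [-1.23, 4.37], [0.02, 3.11], [-2.88, 2.88]. Speed limits (rad/s): [2.39, 2.39, 3.01, 3.14, 3.14, 3.14].

### API

Orientations are given as a unit quaternion [w, x, y, z].
In Python, from rig import ctrl gives the robot as it stands.
- The arm moves only by the tool arm_command, never from a script. Its argument "increments" is a list of rows, each an object with "dr": the turn, a rotation vector about the tool's x, y, z in units of pi/4 rad (1.0 is pi/4 rad), a list of three; "offset": the shift along the tool's x, y, z in units of 120 mm (1.0 is 120 mm), a list of three; "hand": the opening, from -1 (shut) to 1 (fully open). A call has 1 to 8 rows; each row shifts and turns the commanded pose from where the row before left it, along the tool's axes as they then stand; what a row does not reach is not made up. A row lasts 1/10 s, in which the tool goes at most 50 mm and 8.59 degrees, less where a joint would pass 70% of its speed; a pose out of reach is approached as far as the arm can. A call with a number of a shift or a turn outside -1 to 1 is refused whole. A call with a gripper value outside its range is refused whole. The fingers move at their own pace and stop on an object; "grip_force" is the grip in N (left out, the last holds). Time passes only in rows, so rows that do not move let the fingers close. It gives the time, the measured TCP pose, the force, the opening and the grip force at its end, in the units of the state.
- ctrl.sense(): the state, without advancing time (a new reading comes with each control period).
- ctrl.capture(name): name is "scene" or "side" or "wrist"; returns the picture (420x560x3 uint8, red, green, blue); there is no depth.
- ctrl.camera_info(name): a dict with "K" (3x3 intrinsics, pixels), "R" (3x3) and "t" (3): a world point X has camera coordinates R X + t. Camera axes: x right, y down, z forward; pixel columns grow to the right and rows downward; lengths in mm; the calibration is good to about 2 mm. A picture is of the moment at which its call begins: read the wrist's pose just before it. camera_info takes no time and is no camera call; for the wrist camera it gives the pose at the moment of the call.
- ctrl.finish_job(): hands the job in; it is judged then, once.
The state is a dict: "time_s": time; "joints": joint angles; "dq": joint speeds; "tau": joint torques, N m; "eef_pos": TCP position; "ee_rot": TCP orientation; "force": force on the tool from outside, world axes, zero at the start; "wrist_torque": the same for the moment, N m; "grip_width": opening from 0.0 (shut) to 1.0 (fully open); "grip_force": force on a finger pad.
Only numpy, scipy, OpenCV 4.12 (cv2) and the standard library are available. Lean on these libraries where they do the work, as an engineer would, in place of code of your own. Each camera call takes 0.05 s, during which the arm holds its last target. There are 200 camera calls.

## Working session

There is one attempt and no reset: what is moved stays moved. The work goes in short steps, Python scripts to look and compute and a tool call to move; the robot and the scene stay as the last step left them, time stands still between calls to the robot, and variables do not carry over. Pictures are saved under pics/ and viewed, at most 10 in all, crops included, and the job is handed in when it is done.

Besides the shell and the picture viewer there is one more tool, called after "Request:" by a JSON object that holds its "fn" and its "kwargs", one argument or row to a line. arm_command: Moves the arm, as the interface text tells. Shifts and turns lie within -1 to 1; 1 stands for 120 mm of shift or pi/4 rad of turn. Its arguments: {"type":"object","properties":{"increments":{"type":"array"},"grip_force":{"type":"number"}},"required":["increments"]}

```bash
mkdir -p pics
cat > h.py <<'E'
import numpy as np,cv2
from rig import ctrl
def ray(name,uv,info=None):
    c=info or ctrl.camera_info(name);K,R,t=[np.array(c[k],float) for k in('K','R','t')]
    o=-R.T@t; d=R.T@np.linalg.inv(K)@np.array([uv[0],uv[1],1.]); return o,d/np.linalg.norm(d)
def atz(name,uv,z):
    o,d=ray(name,uv); return o+d*(z-o[2])/d[2]
def proj(name,X,info=None):
    c=info or ctrl.camera_info(name);K,R,t=[np.array(c[k],float) for k in('K','R','t')]
    p=K@(R@np.array(X,float)+t); return p[:2]/p[2]
def tri(a,b):
    A=np.zeros((3,3));v=np.zeros(3)
    for o,d in(a,b):
        P=np.eye(3)-np.outer(d,d);A+=P;v+=P@o
    return np.linalg.solve(A,v)
E
python3 - <<'E'
from h import *
for n in('scene','side'):
    cv2.imwrite(f'pics/{n}0.png',ctrl.capture(n)[:,:,::-1]); o,d=ray(n,(280,210)); print(n,o,d)
E
```

```text
scene [1171.94114352  814.06988793 1128.25947726] [-0.46527084 -0.49690448 -0.73253599]
side [ 412.8469491  -816.40471228  870.56163721] [ 0.08071231  0.75592062 -0.64966879]
```

View pics/scene0.png

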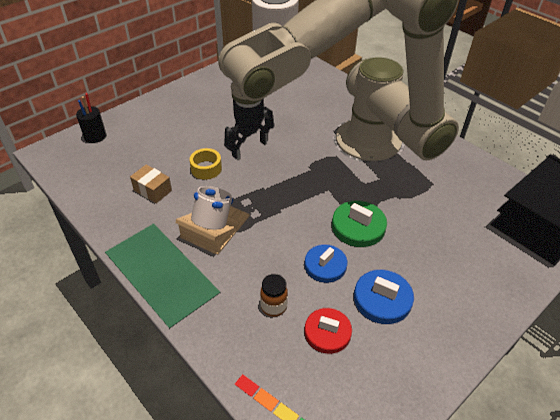

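View pics/side0.png

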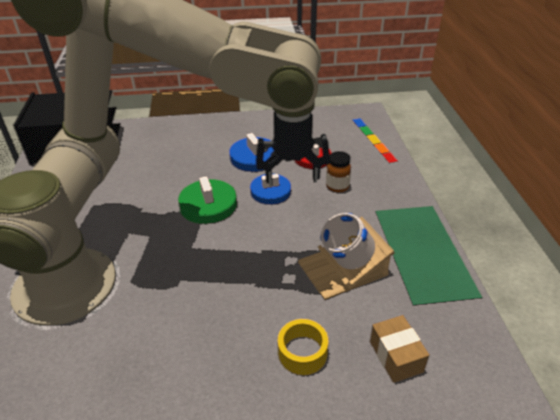

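Candidates in the scene image: small blue (326,263), large blue (384,295), green (359,222) and red (328,329). I choose the small blue one and will check it in a close crop.

Run:
```python
from h import *
S=cv2.imread('pics/scene0.png');D=cv2.imread('pics/side0.png')
def crop(im,x,y,w,h,f=5): return cv2.resize(im[y:y+h,x:x+w],None,fx=f,fy=f,interpolation=cv2.INTER_CUBIC)
a=np.hstack([crop(S,290,230,80,60),crop(S,170,180,80,60)]);b=np.hstack([crop(D,230,160,80,60),crop(D,305,200,80,60)])
cv2.imwrite('pics/crops.png',np.vstack([a,b]))
def seg(im,x0,y0,x1,y1):
    hsv=cv2.cvtColor(im,cv2.COLOR_BGR2HSV);m=cv2.inRange(hsv,(100,120,60),(130,255,255));k=np.zeros_like(m);k[y0:y1,x0:x1]=m[y0:y1,x0:x1];return k
m=seg(S,295,235,352,287);c=max(cv2.findContours(m,0,1)[0],key=cv2.contourArea);print('scene lid',cv2.fitEllipse(cv2.convexHull(c)),cv2.boundingRect(c))
m=seg(D,245,170,296,210);c=max(cv2.findContours(m,0,1)[0],key=cv2.contourArea);print('side lid',cv2.fitEllipse(cv2.convexHull(c)),cv2.boundingRect(c))
```

```text
scene lid ((325.2815246582031, 263.02838134765625), (37.59063720703125, 42.68641662597656), 99.28201293945312) (305, 245, 42, 38)
side lid ((270.2343444824219, 188.35777282714844), (30.71442985534668, 40.78771209716797), 89.68993377685547) (250, 175, 41, 29)
```

View pics/crops.png

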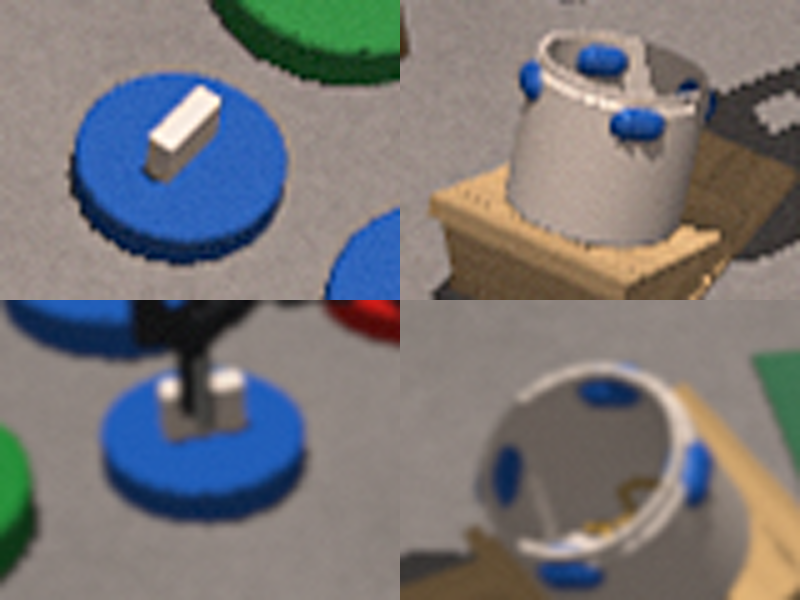

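The lower lid is the smaller blue one, with its white bar centred at about (327,254) in scene. The tub mouth is centred at about (215,194) in scene and (342,232) in side.

Run:
```python
from h import *
print('bar',atz('scene',(327.2,253.6),54),'top',atz('scene',(326.2,261.2),23))
a=atz('scene',(290+158.5/5,230+143/5),54);b=atz('scene',(290+213.5/5,230+92/5),54);print('ends',a,b,np.linalg.norm(a-b),np.degrees(np.arctan2(*(b-a)[1::-1])))
print('hull mid',atz('scene',(325.3,263),15),atz('side',(270.2,188.4),15))
p=tri(ray('scene',(214.6,194.4)),ray('side',(342,231.6)));print('rim',p,proj('scene',p),proj('side',p))
# catches pairs: scene crop far-left,top,right,front ; 
sc=dict(L=(530,79),B=(603,60),R=(697,95),F=(637,124)); sd=dict(T=(610,392),Rr=(697,472),Bo=(572,575),Le=(508,475))
S={k:(170+(x-400)/5,180+y/5) for k,(x,y) in sc.items()};D={k:(305+(x-400)/5,200+(y-300)/5) for k,(x,y) in sd.items()}
for s in S:
  for d in D:
    q=tri(ray('scene',S[s]),ray('side',D[d]));e=np.linalg.norm(proj('scene',q)-S[s])+np.linalg.norm(proj('side',q)-D[d])
    if e<2.5:print(s,d,q.round(1),round(e,2),np.linalg.norm(q-p).round(1))
c=ctrl.camera_info('wrist');R=np.array(c['R']);o=-R.T@np.array(c['t']);print('wrist cam',o,R[2],c['K'][0],ctrl.sense()['eef_pos'],ctrl.sense()['ee_rot'])
```

```text
bar [501.95834513 285.32944092  54.        ] top [503.29133487 286.39797012  23.        ]
ends [524.77921972 287.36262237  54.        ] [478.25322211 282.78748107  54.        ] 46.750405033409486 -174.38386636721867
hull mid [504.65026488 285.2218298   15.        ] [502.76778784 274.36655755  15.        ]
rim [630.58080999 -32.99383596 121.10218792] [213.70071984 194.70181907] [340.86411821 231.24109295]
L Rr [675.2 -56.1 128.5] 1.63 50.8
B T [644.9 -23.4 148.6] 0.46 32.4
F T [650.2   5.7 123.7] 2.08 43.5
wrist cam [525.68557626  67.66419912 372.76456221] [ 2.34414750e-04 -2.67442982e-01 -9.63573659e-01] [311.87168845   0.         280.25413955] [5.24776057e+02 4.17518638e-02 2.30796993e+02] [-4.81765892e-04  7.07127718e-01  7.07085624e-01 -2.79822232e-04]
```

Run:
```python
from h import *
import pickle
i=ctrl.camera_info('wrist');im=ctrl.capture('wrist')[:,:,::-1];cv2.imwrite('pics/w0.png',im);pickle.dump(i,open('w0.pkl','wb'))
p=proj('wrist',(630.6,-33,121),i);print(p)
x,y=(p-[100,75]).astype(int);x=min(max(x,0),360);y=min(max(y,0),270);print(x,y)
cv2.imwrite('pics/w0c.png',cv2.resize(im[y:y+150,x:x+200],None,fx=4,fy=4,interpolation=cv2.INTER_CUBIC))
```

```text
[401.60201589 243.58839044]
301 168
```

View pics/w0c.png

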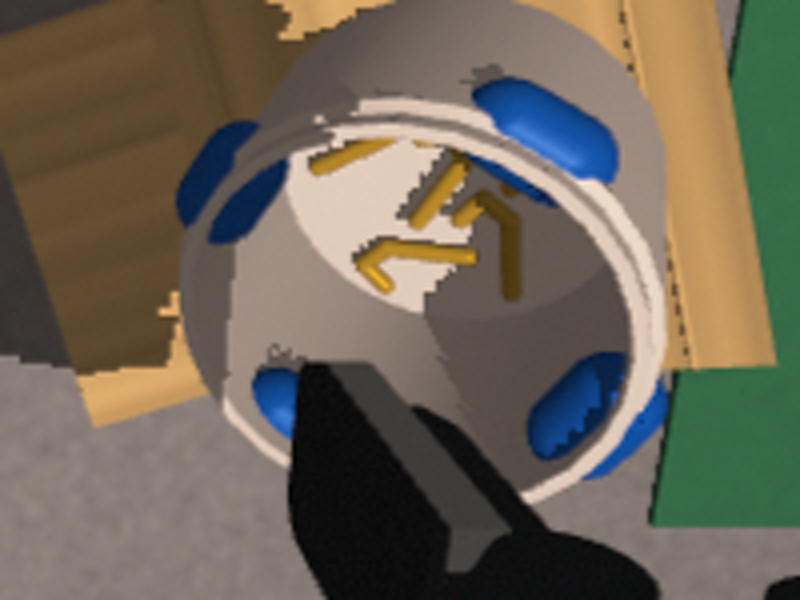

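Request:
{"fn": "arm_command", "kwargs": {
  "increments": [
    {"dr": [0, 0, -0.19], "offset": [0.35, -0.03, 0], "hand": 1},
    {"dr": [0, 0, -0.19], "offset": [0.35, 0, 0], "hand": 1},
    {"dr": [0, 0, -0.19], "offset": [0.35, 0, 0], "hand": 1}
  ]
}}

```text
time_s: 0.45
eef_pos: [502.6, 125.0, 231.0]
ee_rot: [-0.0, 0.53, 0.848, -0.0]
force: [0.1, 0.4, 0.0]
grip_width: 1.003
grip_force: 0.0
```

```bash
cat > fit.py <<'E'
from h import *
import pickle
from scipy.optimize import least_squares
i=pickle.load(open('w0.pkl','rb'))
W=lambda L:[(301+x/4,168+y/4) for x,y in L]
inner=W([(320,140),(400,137),(470,150),(590,230),(625,290),(635,340),(610,410),(570,460),(520,495),(228,405)])
cat=W([(545,140),(598,414),(233,183)])
sc=[(170+(x-400)/5,180+y/5) for x,y in [(530,79),(603,60),(697,95),(637,124)]]
sd=[(305+(x-400)/5,200+(y-300)/5) for x,y in [(610,392),(697,472),(572,575),(508,475)]]
def frame(p):
    a,t=p[3],p[4];z=np.array([np.sin(t)*np.cos(a),np.sin(t)*np.sin(a),np.cos(t)])
    x=np.array([-np.cos(t)*np.cos(a),-np.cos(t)*np.sin(a),np.sin(t)]);return np.c_[x,np.cross(z,x),z]
th=np.linspace(0,2*np.pi,361)
def pts(p,r,h,a): return p[:3]+(np.c_[r*np.cos(a),r*np.sin(a),h+0*a])@frame(p).T
def P(n,X,inf=None): return np.array([proj(n,x,inf) for x in X])
q=np.radians([45,135,225,315])
def res(p,full=False):
    c=P('w',pts(p,44.5,0,th),i);r=[np.min(np.linalg.norm(c-u,axis=1)) for u in inner]
    k=P('w',pts(p,50,-16,q),i);rc=[u-k[np.argmin(np.linalg.norm(k-u,axis=1))] for u in cat]
    out=[np.array(r),np.ravel(rc)*.7]
    for n,U in(('scene',sc),('side',sd)):
        k=np.vstack([P(n,pts(p,rr,-16,q)) for rr in(46,54)])
        out.append(np.ravel([u-k[np.argmin(np.linalg.norm(k-u,axis=1))] for u in U])*.3)
    return out if full else np.concatenate(out)
if __name__=='__main__':
    p0=np.array([635,-33,124,np.pi,.52])
    for free in(5,4):
        f=(lambda v:res(v)) if free==5 else (lambda v:res(np.r_[v,np.pi/6]))
        s=least_squares(f,p0[:free],x_scale=[10,10,10,.1,.1][:free],loss='soft_l1',diff_step=1e-4);print(s.x.round(3),s.cost)
    p=np.r_[s.x,np.pi/6];[print(v.round(1)) for v in res(p,True)]
    print('frame',frame(p).round(3).tolist(),'base',(p[:3]-90*frame(p)[:,2]).round(1))
E
python3 fit.py
```

```text
[ 6.29871e+02 -3.93990e+01  1.21323e+02  3.43200e+00  4.44000e-01] 10.52055253230209Traceback (most recent call last):
  File "fit.py", line 29, in <module>
    s=least_squares(f,p0[:free],x_scale=[10,10,10,.1,.1][:free],loss='soft_l1',diff_step=1e-4);print(s.x.round(3),s.cost)
    return func(*args, **kwargs)
    result = trf(vector_fun.fun, vector_fun.jac, x0, f0, J0, lb, ub, ftol, xtol,
                 gtol, max_nfev, x_scale, loss_function, tr_solver,
                 tr_options.copy(), verbose, callback=callback_wrapped)
    return trf_no_bounds(
        fun, jac, x0, f0, J0, ftol, xtol, gtol, max_nfev, x_scale,
        loss_function, tr_solver, tr_options, verbose, callback=callback)
    J = jac(x)
    self._update_jac()
    ~~~~~~~~~~~~~~~~^^
    self.J = self.jac_wrapped(xp_copy(self.x), f0=self.f)
             ~~~~~~~~~~~~~~~~^^^^^^^^^^^^^^^^^^^^^^^^^^^^
    J, dct = approx_derivative(
             ~~~~~~~~~~~~~~~~~^
        self.fun,
        ^^^^^^^^^
    ...<2 lines>...
        **self.finite_diff_options,
        ^^^^^^^^^^^^^^^^^^^^^^^^^^^
    )
    ^
    J, _nfev = _den
[... 625 characters left out ...]
^^^^^^^^^^^^^^^^^^^^^^
  File "fit.py", line 28, in <lambda>
    f=(lambda v:res(v)) if free==5 else (lambda v:res(np.r_[v,np.pi/6]))
                                                  ~~~^^^^^^^^^^^^^^^^^^
  File "fit.py", line 22, in res
    k=np.vstack([P(n,pts(p,rr,-16,q)) for rr in(46,54)])
                 ~^^^^^^^^^^^^^^^^^^^
  File "fit.py", line 15, in P
    def P(n,X,inf=None): return np.array([proj(n,x,inf) for x in X])
                                          ~~~~^^^^^^^^^
  File "h.py", line 9, in proj
    c=info or ctrl.camera_info(name);K,R,t=[np.array(c[k],float) for k in('K','R','t')]
              ~~~~~~~~~~~~~~~~^^^^^^
ValueError: time passes only in moves, steps and waits
```

Request:
{"fn": "arm_command", "kwargs": {
  "increments": [
    {"dr": [0, 0, -0.19], "offset": [0.3, 0.15, 0], "hand": 1},
    {"dr": [0, 0, -0.19], "offset": [0.2, 0.2, 0], "hand": 1},
    {"dr": [0, 0, -0.19], "offset": [0.2, 0.25, 0], "hand": 1},
    {"dr": [0, 0, -0.19], "offset": [0, 0.25, 0], "hand": 1},
    {"dr": [0, 0, -0.19], "offset": [0, 0, 0], "hand": 1}
  ]
}}

```text
time_s: 0.95
eef_pos: [534.9, 261.2, 230.3]
ee_rot: [-0.0, 0.183, 0.983, 0.0]
force: [0.2, -0.7, 0.3]
grip_width: 0.999
grip_force: 0.0
```

Request:
{"fn": "arm_command", "kwargs": {
  "increments": [
    {"dr": [0, 0, -0.19], "offset": [0.32, 0.09, 0], "hand": 1},
    {"dr": [0, 0, -0.19], "offset": [0, 0, 0], "hand": 1},
    {"dr": [0, 0, -0.19], "offset": [0, 0, 0], "hand": 1}
  ]
}}

```text
time_s: 1.25
eef_pos: [501.9, 283.5, 231.1]
ee_rot: [-0.0, -0.039, 0.999, -0.0]
force: [-1.1, -0.1, -0.7]
grip_width: 1.001
grip_force: 0.0
```

```bash
python3 - <<'E'
s=open('h.py').read()
s=s.replace("    c=info or ctrl.camera_info(name);K","    c=info or CI(name);K")
s=s.replace("def ray","_c={}\ndef CI(n):\n    if n not in _c: _c[n]=ctrl.camera_info(n)\n    return _c[n]\ndef ray",1)
open('h.py','w').write(s)
E
python3 fit.py
python3 - <<'E'
from h import *
import pickle
s=ctrl.sense();i=ctrl.camera_info('wrist');im=ctrl.capture('wrist')[:,:,::-1];cv2.imwrite('pics/w1.png',im);pickle.dump(i,open('w1.pkl','wb'))
print(s['eef_pos'],s['ee_rot'],proj('wrist',(502.5,286,23),i))
E
```

```text
[ 6.29871e+02 -3.93990e+01  1.21323e+02  3.43200e+00  4.44000e-01] 10.52055253230209
[629.142 -38.602 121.873   3.419] 13.000229059111778
[0.8 0.3 0.3 0.5 0.8 1.  1.3 0.9 0.9 1.1]
[-2.3  1.3 -1.1 -3.5  1.7  3.1]
[ 0.2 -0.   0.5 -0.  -0.2 -0.7  0.8 -0.5]
[-0.4 -0.1  0.5 -0.8  0.2  0.1  0.4 -0.3]
frame [[0.833, -0.274, -0.481], [0.237, 0.962, -0.137], [0.5, 0.0, 0.866]] base [672.4 -26.3  43.9]
[501.86833329 283.46411775 231.13769404] [-2.53033135e-04 -3.91011660e-02  9.99235223e-01 -6.72059105e-05] [282.63704744 184.04278579]
```

View pics/w1.png

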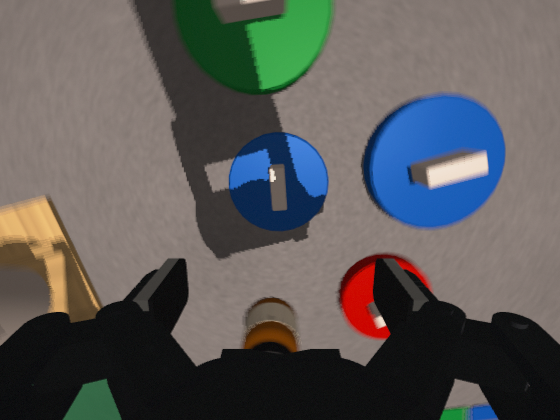

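Run:
```python
from h import *
import pickle
i=pickle.load(open('w1.pkl','rb'))
def az(uv,z):
    o,d=ray('w',uv,i);return (o+d*(z-o[2])/d[2]).round(1)
im=cv2.imread('pics/w1.png');hsv=cv2.cvtColor(im,cv2.COLOR_BGR2HSV)
m=cv2.inRange(hsv,(100,110,20),(130,255,255));k=0*m;k[125:238,222:335]=m[125:238,222:335]
c=max(cv2.findContours(k,0,1)[0],key=cv2.contourArea);e=cv2.fitEllipse(cv2.convexHull(c));print(e,az(e[0],20),az(e[0],23))
b=~m;kk=0*m;kk[150:222,255:305]=b[150:222,255:305]
c=max(cv2.findContours(kk,0,1)[0],key=cv2.contourArea);r=cv2.minAreaRect(c);print(r,cv2.boxPoints(r).round(1).tolist())
q=cv2.boxPoints(r);print([az(u,54).tolist() for u in q],az(r[0],40))
print('jar',atz('scene',(273,307),5))
for f in((498,500,502),):
  print([proj('w',(x,286,z),i).round(1).tolist() for x in(479,526) for z in(54,23)])
cv2.imwrite('pics/w1c.png',cv2.resize(im[120:240,210:350],None,fx=5,fy=5,interpolation=cv2.INTER_CUBIC))
```

```text
((277.9320373535156, 181.32601928710938), (98.75402069091797, 99.38395690917969), 95.012939453125) [500.3 280.4  20. ] [499.8 280.4  23. ]
((277.3882141113281, 187.0470428466797), (46.78487014770508, 16.413053512573242), 85.60128784179688) [[267.3999938964844, 164.39999389648438], [283.79998779296875, 163.10000610351562], [287.3999938964844, 209.6999969482422], [271.0, 211.0]]
[[477.4, 268.2, 54.0], [474.8, 284.7, 54.0], [523.8, 292.5, 54.0], [526.5, 275.3, 54.0]] [503.  280.2  40. ]
jar [698.46695426 289.87795184   5.        ]
[[284.7, 167.3], [284.3, 163.4], [281.1, 211.3], [281.0, 203.9]]
```

View pics/w1c.png

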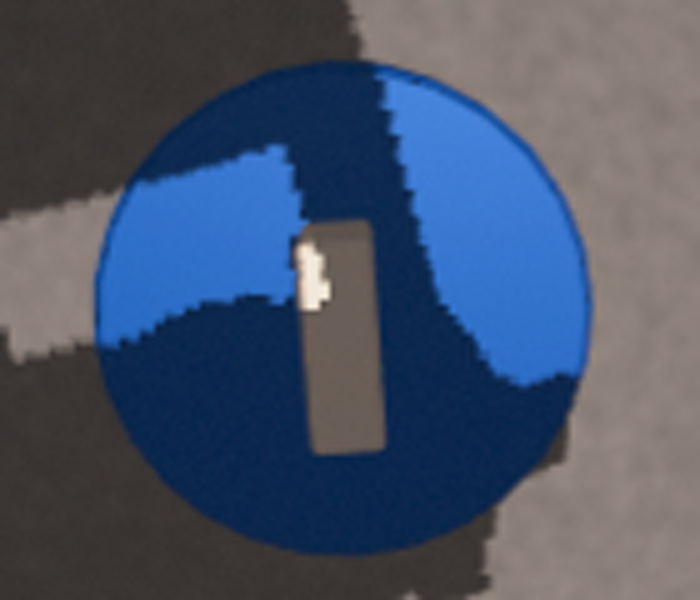

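The crop shows the chosen lid, bar centre at (279,189) in the wrist view, turned about 3° from the tool. Going down to grasp.

Request:
{"fn": "arm_command", "kwargs": {
  "increments": [
    {"dr": [0, 0, -0.07], "offset": [0.01, -0.02, 0.4], "hand": 1},
    {"dr": [0, 0, 0], "offset": [0, 0, 0.4], "hand": 0.2},
    {"dr": [0, 0, 0], "offset": [0, 0, 0.4], "hand": 0},
    {"dr": [0, 0, 0], "offset": [0, 0, 0.4], "hand": 0},
    {"dr": [0, 0, 0], "offset": [0, 0, 0.06], "hand": 0},
    {"dr": [0, 0, 0], "offset": [0, 0, 0.05], "hand": 0},
    {"dr": [0, 0, 0], "offset": [0, 0, 0], "hand": 0}
  ],
  "grip_force": 80
}}

```text
time_s: 2.0
eef_pos: [502.6, 280.6, 27.6]
ee_rot: [0.001, -0.062, 0.998, 0.0]
force: [-0.2, -0.3, 0.7]
grip_width: 0.499
grip_force: 0.0
```

Request:
{"fn": "arm_command", "kwargs": {
  "increments": [
    {"dr": [0, 0, 0], "offset": [0, 0, 0], "hand": -0.3},
    {"dr": [0, 0, 0], "offset": [0, 0, 0], "hand": -0.5},
    {"dr": [0, 0, 0], "offset": [0, 0, 0], "hand": -1},
    {"dr": [0, 0, 0], "offset": [0, 0, 0], "hand": -1},
    {"dr": [0, 0, 0], "offset": [0, 0, 0], "hand": -1},
    {"dr": [0, 0, 0], "offset": [0, 0, 0], "hand": -1}
  ]
}}

```text
time_s: 2.6
eef_pos: [502.4, 280.6, 27.8]
ee_rot: [0.001, -0.063, 0.998, 0.0]
force: [-0.8, 0.3, 7.0]
grip_width: 0.174
grip_force: 79.2
```

```bash
cat >> fit.py <<'E'
    import itertools
    base=res
    for rc,wc,ws in[(48.5,.7,.3),(48.5,.2,.1),(48.5,1,.0),(48.5,.05,1)]:
      def r2(v):
        p=np.r_[v,np.pi/6][:5];c=P('w',pts(p,44.5,0,th),i);out=[[np.min(np.linalg.norm(c-u,axis=1)) for u in inner]]
        k=P('w',pts(p,rc,-16,q),i);out.append(wc*np.ravel([u-k[np.argmin(np.linalg.norm(k-u,axis=1))] for u in cat]))
        for n,U in(('scene',sc),('side',sd)):
          k=np.vstack([P(n,pts(p,rr,-16,q)) for rr in(45,52.5)])
          out.append(ws*np.ravel([u-k[np.argmin(np.linalg.norm(k-u,axis=1))] for u in U]))
        return np.concatenate(out)
      for n in(4,5):
        s=least_squares(r2,np.array([629,-38.6,122,3.42,.5236])[:n],x_scale=[10,10,10,.1,.1][:n],diff_step=1e-4);print(wc,ws,s.x.round(3),round(s.cost,2))
E
python3 fit.py | tail -8
```

```text
0.7 0.3 [628.785 -38.242 122.643   3.455] 10.16
0.7 0.3 [ 6.29409e+02 -3.88510e+01  1.21971e+02  3.44600e+00  4.78000e-01] 8.94
0.2 0.1 [628.365 -37.946 123.224   3.414] 4.27
0.2 0.1 [ 6.28443e+02 -3.81940e+01  1.23361e+02  3.43900e+00  4.76000e-01] 3.16
1 0.0 [630.127 -39.212 120.214   3.458] 13.55
1 0.0 [ 6.31232e+02 -4.00280e+01  1.19080e+02  3.44100e+00  4.63000e-01] 10.16
0.05 1 [627.728 -37.597 124.343   3.461] 10.82
0.05 1 [ 6.27753e+02 -3.75440e+01  1.24270e+02  3.45200e+00  5.18000e-01] 10.85
```

Request:
{"fn": "arm_command", "kwargs": {
  "increments": [
    {"dr": [0, 0, 0], "offset": [0, 0, -0.1], "hand": -1},
    {"dr": [0, 0, 0], "offset": [0, 0, -0.4], "hand": -1},
    {"dr": [0, 0, 0], "offset": [0, 0, -0.4], "hand": -1},
    {"dr": [0, 0, 0], "offset": [0, 0, -0.4], "hand": -1},
    {"dr": [0, 0, 0], "offset": [0, 0, -0.4], "hand": -1},
    {"dr": [0, 0, 0], "offset": [0, 0, -0.2], "hand": -1}
  ]
}}

```text
time_s: 3.2
eef_pos: [502.0, 280.6, 259.8]
ee_rot: [0.003, -0.063, 0.998, 0.001]
force: [0.0, 0.2, -1.2]
grip_width: 0.174
grip_force: 78.1
```

Request:
{"fn": "arm_command", "kwargs": {
  "increments": [
    {"dr": [0, 0, -0.12], "offset": [0, -0.3, 0], "hand": -1},
    {"dr": [0, 0, -0.11], "offset": [0, -0.39, 0], "hand": -1},
    {"dr": [0, -0.167, 0], "offset": [0, -0.39, 0], "hand": -1},
    {"dr": [0, -0.167, 0], "offset": [0, -0.39, 0], "hand": -1},
    {"dr": [0, -0.167, 0], "offset": [0, -0.39, 0], "hand": -1},
    {"dr": [0, -0.166, 0], "offset": [0, -0.39, 0], "hand": -1},
    {"dr": [0, 0, 0], "offset": [0, -0.3, 0], "hand": -1},
    {"dr": [0, 0, 0], "offset": [0, 0, 0], "hand": -1}
  ]
}}

```text
time_s: 4.0
eef_pos: [583.5, -16.2, 254.7]
ee_rot: [0.254, -0.145, 0.955, 0.039]
force: [-0.2, -0.2, -0.5]
grip_width: 0.173
grip_force: 78.3
```

```bash
cat > go.py <<'E'
from h import *
import sys
from scipy.spatial.transform import Rotation as Ro
a=3.445;rim=np.array([628.5,-38.2,123.]);h=np.array([np.cos(a),np.sin(a),0]);k=np.array([0,0,1.])
ax=.5*h+.75**.5*k;x=.75**.5*h-.5*k;z=-ax;T=np.c_[x,np.cross(z,x),z]
s=ctrl.sense();q=s['ee_rot'];R=Ro.from_quat([q[1],q[2],q[3],q[0]]).as_matrix();p=np.array(s['eef_pos'])
print('dr',(Ro.from_matrix(R.T@T).as_rotvec()/(np.pi/4)).round(3))
d=float(sys.argv[1]);tg=rim+(9.8+d)*ax;print('off',(R.T@(tg-p)/120).round(3),'tub-frame mm',(T.T@(p-rim-9.8*ax)).round(1),'F tool',(R.T@np.array(s['force'])).round(1),'j',np.round(s['joints'],2))
E
python3 go.py 60
python3 - <<'E'
from h import *
im=np.hstack([cv2.resize(ctrl.capture('scene')[140:290,120:320,::-1],None,fx=2,fy=2),cv2.resize(ctrl.capture('side')[120:270,260:460,::-1],None,fx=2,fy=2)])
cv2.imwrite('pics/a.png',im)
E
```

```text
dr [-0.001 -0.004 -0.001]
off [ 0.284 -0.287  0.522] tub-frame mm [ -34.3   34.5 -122.5] F tool [ 0.5 -0.1  0.3] j [-0.37  0.19  1.68  0.41  0.89 -2.44]
```

View pics/a.png

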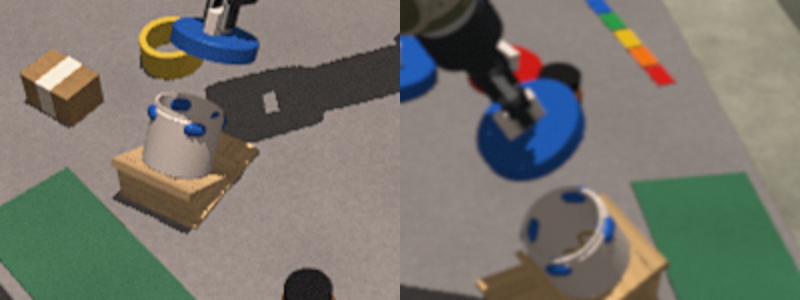

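Request:
{"fn": "arm_command", "kwargs": {
  "increments": [
    {"dr": [0, 0, 0], "offset": [0.284, -0.28, 0], "hand": -1},
    {"dr": [0, 0, 0], "offset": [0, -0.007, 0.37], "hand": -1},
    {"dr": [0, 0, 0], "offset": [0, 0, 0.36], "hand": -1},
    {"dr": [0, 0, 0], "offset": [0, 0, 0], "hand": -1},
    {"dr": [0, 0, 0], "offset": [0, 0, 0], "hand": -1}
  ]
}}

```text
time_s: 4.6
eef_pos: [606.8, -39.3, 161.3]
ee_rot: [0.254, -0.149, 0.955, 0.04]
force: [-1.0, -0.1, -0.0]
grip_width: 0.17
grip_force: 78.4
```

```bash
python3 go.py 35
cat > ov.py <<'E'
from go import *
out=sys.argv[2];t=np.linspace(0,2*np.pi,73);tiles=[]
L=p+27.8*R[:,2]
for n,(cx,cy) in(('scene',(212,190)),('side',(345,225))):
    im=ctrl.capture(n)[:,:,::-1];x0,y0=cx-50,cy-50;c=cv2.resize(im[y0:y0+100,x0:x0+100],None,fx=4,fy=4,interpolation=cv2.INTER_CUBIC)
    def dr(o,M,r,hh,col):
        u=[(proj(n,o+M@np.array([r*np.cos(v),r*np.sin(v),hh]))-[x0,y0]+.5)*4 for v in t];cv2.polylines(c,[np.int32(u)],True,col,1)
    dr(L,R,57.5,0,(0,255,255));dr(L,R,57.5,-23,(0,255,255))
    dr(rim,T,47.5,0,(0,0,255));dr(rim,T,50,6,(0,0,255));dr(rim,T,50,90,(0,0,255))
    tiles.append(c)
cv2.imwrite(out,np.hstack(tiles))
E
python3 ov.py 35 pics/b.png >/dev/null
```

```text
dr [ 0.005 -0.006  0.006]
off [ 0.008 -0.046 -0.009] tub-frame mm [ -1.    5.5 -33.9] F tool [ 0.9  0.2 -0.5] j [-0.4   0.35  1.73  0.52  0.71 -2.61]
```

View pics/b.png

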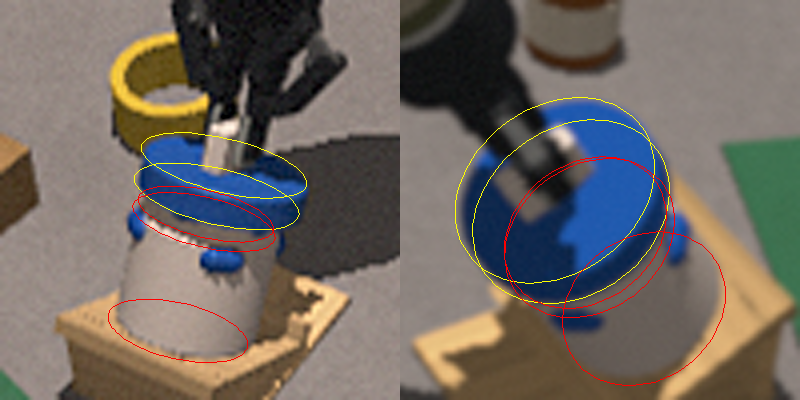

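```bash
cat > lidoff.py <<'E'
from go import *
from scipy.spatial import ConvexHull
t=np.linspace(0,2*np.pi,181);L=p+27.8*R[:,2]
for n,(x0,y0,x1,y1) in(('scene',(150,170,260,215)),('side',(300,190,370,255))):
    im=ctrl.capture(n)[:,:,::-1];hsv=cv2.cvtColor(im,cv2.COLOR_BGR2HSV);m=cv2.inRange(hsv,(100,110,20),(130,255,255));k=0*m;k[y0:y1,x0:x1]=m[y0:y1,x0:x1]
    c=max(cv2.findContours(k,0,1)[0],key=cv2.contourArea).reshape(-1,2)
    u=np.array([proj(n,L+R@np.array([57.5*np.cos(v),57.5*np.sin(v),hh])) for hh in(0,-23) for v in t])
    print(n,'act',c.min(0),c.max(0),'pred',u.min(0).round(1),u.max(0).round(1))
E
python3 lidoff.py 0
python3 - <<'E'
import cv2,numpy as np
t=[]
for n,x,y in(('scene',190,183),('side',318,208)):
    c=cv2.resize(cv2.imread(f'pics/{n}0.png')[y:y+50,x:x+50],None,fx=8,fy=8,interpolation=cv2.INTER_LANCZOS4)
    for k in range(0,50,10): cv2.putText(c,str(x+k),(k*8,8),0,.3,(0,0,0),1);cv2.putText(c,str(y+k),(0,k*8+4),0,.3,(0,0,0),1)
    t.append(c)
cv2.imwrite('pics/c.png',np.hstack(t))
E
```

```text
dr [ 0.002 -0.002  0.006]
off [ 0.016 -0.038  0.295] tub-frame mm [ -1.9   4.5 -35.4] F tool [-0.2 -0.2  0.8] j [-0.4   0.35  1.73  0.52  0.71 -2.61]
scene act [196 173] [238 198] pred [194.8 172.1] [237.9 196.4]
side act [311 200] [366 249] pred [308.6 198.5] [362.3 250.1]
```

View pics/c.png

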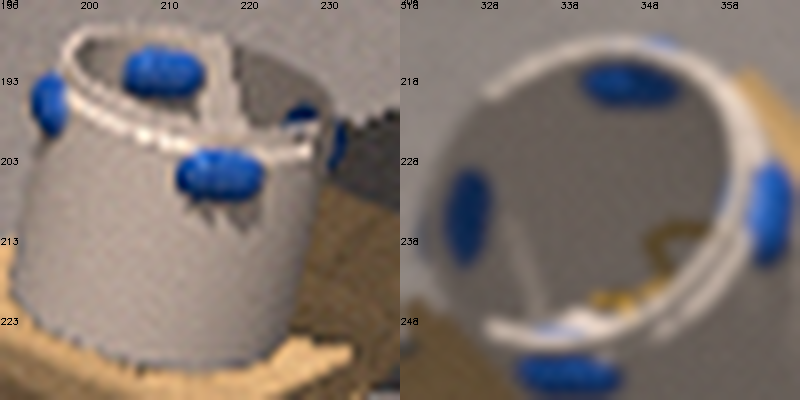

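```bash
cat > fit2.py <<'E'
from fit import *
def C(L,x,y,off,ox=0): return np.array([(x+(a-ox)/8-.5-off[0],y+b/8-.5-off[1]) for a,b in L])
so,do=(.6,1.2),(1.5,.2)
srim=C([(62,60),(75,38),(110,26),(160,25),(332,100)],190,183,so)
ssil=C([(12,270),(22,205),(32,145),(322,170),(307,225),(290,300),(275,345),(70,345),(130,365),(200,368)],190,183,so)
drim=C([(495,328),(550,345),(500,88),(560,50),(620,42),(680,52),(742,160),(735,220),(700,280)],318,208,do,400)
scat=C([(48,105),(220,176)],190,183,so);scin=C([(164,74)],190,183,so)
dcin=C([(630,84),(467,215)],318,208,do,400);dcat=C([(770,212),(568,375)],318,208,do,400)
def near(c,U): return [np.min(np.linalg.norm(c-u,axis=1)) for u in U]
def nv(c,U): return np.ravel([u-c[np.argmin(np.linalg.norm(c-u,axis=1))] for u in U])
def sil(p,U):
    H=cv2.convexHull(np.float32(np.vstack([P('scene',pts(p,50,h,th[::4])) for h in(-6,-90)])))
    return [cv2.pointPolygonTest(H,(float(a),float(b)),True) for a,b in U]
def r3(v,ww):
    p=np.r_[v,np.pi/6][:5]
    o=[near(P('scene',pts(p,47.5,0,th)),srim),sil(p,ssil),near(P('side',pts(p,46,0,th)),drim),
       .6*nv(P('scene',pts(p,53,-16,q)),scat),.6*nv(P('scene',pts(p,45,-16,q)),scin),.6*nv(P('side',pts(p,45,-16,q)),dcin),.6*nv(P('side',pts(p,53,-16,q)),dcat)]
    if ww: o+=[ww*np.array(near(P('w',pts(p,44.5,0,th),i),inner)),ww*nv(P('w',pts(p,48.5,-16,q),i),cat)*.5]
    return np.concatenate(o)
for ww in(0,.3,1):
  for n in(4,5):
    s=least_squares(r3,np.array([628.5,-38,123,3.445,.5236])[:n],x_scale=[10,10,10,.1,.1][:n],diff_step=1e-4,args=(ww,),loss='soft_l1');print(ww,s.x.round(3),round(s.cost,2))
  if ww==0: print(r3(s.x,0).round(1))
E
python3 fit2.py
```

```text
0 [625.147 -39.443 128.616   3.485] 4.44
0 [ 6.25099e+02 -3.91870e+01  1.28360e+02  3.48100e+00  5.40000e-01] 4.31
[ 0.5  0.7  0.2  0.2  0.   0.8  0.2 -0.1  0.4  0.6  0.4  0.9  0.  -0.1
  0.7  0.   0.5  0.2  0.5  0.1  0.4  0.4  0.3  0.7  0.6  0.4 -0.3 -0.
  0.3  0.2 -0.4  0.7  0.4 -0.3 -1.4 -0.1 -0.4 -1.2]
0.3 [625.618 -37.737 127.803   3.455] 7.08
0.3 [ 6.25573e+02 -3.77770e+01  1.27732e+02  3.46300e+00  5.39000e-01] 6.98
1 [626.079 -36.833 127.233   3.455] 13.79
1 [ 6.26084e+02 -3.68040e+01  1.27203e+02  3.45600e+00  5.28000e-01] 13.77
```

```bash
sed -i 's/a=3.445;rim=np.array(\[628.5,-38.2,123.\])/a=3.458;rim=np.array([625.6,-38.2,127.8])/' go.py; python3 go.py 25
```

```text
dr [-0.007 -0.002 -0.009]
off [ 0.015 -0.029  0.041] tub-frame mm [ -1.8   3.5 -29.9] F tool [0.2 0.7 0.5] j [-0.4   0.35  1.73  0.52  0.71 -2.61]
```

Request:
{"fn": "arm_command", "kwargs": {
  "increments": [
    {"dr": [-0.005, 0, -0.009], "offset": [0.014, -0.029, 0], "hand": -1},
    {"dr": [0, 0, 0], "offset": [0, 0, 0.06], "hand": -1},
    {"dr": [0, 0, 0], "offset": [0, 0, 0], "hand": -1}
  ]
}}

```text
time_s: 5.1
eef_pos: [609.8, -43.4, 153.2]
ee_rot: [0.253, -0.151, 0.955, 0.041]
force: [0.5, -1.1, -0.9]
grip_width: 0.175
grip_force: 78.4
```

```bash
python3 go.py 12
```

```text
dr [ 0.    -0.006 -0.003]
off [-0.015  0.     0.071] tub-frame mm [  1.7  -0.  -20.5] F tool [ 0.3 -1.2  0.9] j [-0.4   0.37  1.73  0.53  0.71 -2.64]
```

Request:
{"fn": "arm_command", "kwargs": {
  "increments": [
    {"dr": [0, 0, 0], "offset": [-0.008, 0, 0.03], "hand": -1},
    {"dr": [0, 0, 0], "offset": [0, 0, 0.03], "hand": -1},
    {"dr": [0, 0, 0], "offset": [0, 0, 0], "hand": -1}
  ]
}}

```text
time_s: 5.4
eef_pos: [614.1, -41.8, 147.5]
ee_rot: [0.253, -0.152, 0.955, 0.041]
force: [-0.2, 0.9, -0.7]
grip_width: 0.173
grip_force: 78.4
```

```bash
python3 go.py 8
```

```text
dr [ 0.001 -0.006 -0.002]
off [-0.005 -0.001  0.044] tub-frame mm [  0.6   0.2 -13.3] F tool [0.2 0.9 0.6] j [-0.4   0.39  1.72  0.53  0.69 -2.64]
```

Request:
{"fn": "arm_command", "kwargs": {
  "increments": [
    {"dr": [0, 0, 0], "offset": [0, 0, 0.02], "hand": -1},
    {"dr": [0, 0, 0], "offset": [0, 0, 0.02], "hand": -1},
    {"dr": [0, 0, 0], "offset": [0, 0, 0], "hand": -1}
  ]
}}

```text
time_s: 5.7
eef_pos: [616.3, -41.2, 143.6]
ee_rot: [0.253, -0.151, 0.955, 0.041]
force: [-0.3, -0.2, -0.6]
grip_width: 0.178
grip_force: 78.4
```

```bash
python3 go.py 8
```

```text
dr [ 0.    -0.006 -0.002]
off [-0.004 -0.     0.007] tub-frame mm [ 0.5  0.  -8.8] F tool [ 0.6 -0.1  0.3] j [-0.39  0.4   1.72  0.54  0.69 -2.64]
```

Request:
{"fn": "arm_command", "kwargs": {
  "increments": [
    {"dr": [0, 0, 0], "offset": [0, 0, 0.015], "hand": -1},
    {"dr": [0, 0, 0], "offset": [0, 0, 0.015], "hand": -1},
    {"dr": [0, 0, 0], "offset": [0, 0, 0], "hand": -1}
  ]
}}

```text
time_s: 6.0
eef_pos: [618.3, -40.5, 141.2]
ee_rot: [0.254, -0.151, 0.954, 0.041]
force: [0.2, 2.1, 2.2]
grip_width: 0.171
grip_force: 78.7
```

```bash
python3 go.py 0
```

```text
dr [ 0.    -0.004 -0.002]
off [ 0.001 -0.001  0.047] tub-frame mm [-0.1  0.1 -5.6] F tool [-1.8  2.  -1.5] j [-0.39  0.4   1.72  0.54  0.68 -2.64]
```

Request:
{"fn": "arm_command", "kwargs": {
  "increments": [
    {"dr": [0, 0, 0], "offset": [0, 0, 0.015], "hand": -1},
    {"dr": [0, 0, 0], "offset": [0, 0, 0], "hand": -1}
  ]
}}

```text
time_s: 6.2
eef_pos: [619.3, -40.2, 140.0]
ee_rot: [0.254, -0.152, 0.954, 0.041]
force: [-0.3, 1.4, 5.9]
grip_width: 0.173
grip_force: 79.1
```

```bash
python3 go.py 0
```

```text
dr [-0.    -0.004 -0.002]
off [ 0.003 -0.     0.034] tub-frame mm [-0.3  0.  -4.1] F tool [-3.1  1.4 -5.1] j [-0.39  0.41  1.72  0.54  0.68 -2.65]
```

Request:
{"fn": "arm_command", "kwargs": {
  "increments": [
    {"dr": [0, 0, 0], "offset": [-0.004, 0, 0.02], "hand": -1},
    {"dr": [0, 0, 0], "offset": [0, 0, 0], "hand": -1}
  ]
}}

```text
time_s: 6.4
eef_pos: [620.8, -39.9, 138.0]
ee_rot: [0.254, -0.152, 0.954, 0.04]
force: [-0.3, 2.9, 4.9]
grip_width: 0.171
grip_force: 79.0
```

```bash
python3 go.py 0
```

```text
dr [-0.001 -0.004 -0.002]
off [0.006 0.001 0.013] tub-frame mm [-0.7 -0.1 -1.6] F tool [-3.   2.8 -4. ] j [-0.39  0.41  1.72  0.54  0.67 -2.65]
```

Request:
{"fn": "arm_command", "kwargs": {
  "increments": [
    {"dr": [0, 0, 0], "offset": [0, 0, 0.02], "hand": -1},
    {"dr": [0, 0, 0], "offset": [0, 0, 0], "hand": -1}
  ]
}}

```text
time_s: 6.6
eef_pos: [621.8, -39.5, 135.6]
ee_rot: [0.254, -0.152, 0.954, 0.04]
force: [1.3, 1.8, 2.8]
grip_width: 0.17
grip_force: 78.9
```

```bash
python3 go.py 0
```

```text
dr [-0.001 -0.004 -0.002]
off [ 0.004  0.001 -0.008] tub-frame mm [-0.5 -0.1  1. ] F tool [-2.9  1.3 -1.5] j [-0.39  0.42  1.71  0.54  0.67 -2.65]
```

Request:
{"fn": "arm_command", "kwargs": {
  "increments": [
    {"dr": [0, 0, 0], "offset": [0, 0, 0.02], "hand": -1},
    {"dr": [0, 0, 0], "offset": [0, 0, 0], "hand": -1}
  ]
}}

```text
time_s: 6.8
eef_pos: [622.3, -39.5, 134.6]
ee_rot: [0.254, -0.152, 0.954, 0.04]
force: [-16.5, -2.1, 18.6]
grip_width: 0.174
grip_force: 82.0
```

```bash
python3 go.py 0
```

```text
dr [-0.    -0.005 -0.001]
off [ 0.003  0.002 -0.018] tub-frame mm [-0.4 -0.2  2.2] F tool [  4.9   3.1 -24.2] j [-0.39  0.42  1.71  0.54  0.67 -2.65]
```

Request:
{"fn": "arm_command", "kwargs": {
  "increments": [
    {"dr": [0, 0, 0], "offset": [0, 0, 0.015], "hand": -1},
    {"dr": [0, 0, 0], "offset": [0, 0, 0], "hand": -1}
  ]
}}

```text
time_s: 7.0
eef_pos: [622.4, -39.4, 134.5]
ee_rot: [0.254, -0.152, 0.954, 0.04]
force: [-39.5, -6.2, 37.8]
grip_width: 0.17
grip_force: 86.2
```

```bash
python3 go.py 0; python3 ov.py 0 pics/d.png >/dev/null
```

```text
dr [ 0.    -0.005  0.   ]
off [ 0.004  0.002 -0.019] tub-frame mm [-0.4 -0.2  2.3] F tool [ 15.5   6.4 -52.4] j [-0.39  0.42  1.71  0.54  0.67 -2.65]
```

Hard stop about 8 mm below first contact, so the lid is seated. I'll relax the push, let go and back off.

Request:
{"fn": "arm_command", "kwargs": {
  "increments": [
    {"dr": [0, 0, 0], "offset": [0, 0, -0.016], "hand": -1},
    {"dr": [0, 0, 0], "offset": [0, 0, 0], "hand": -0.4},
    {"dr": [0, 0, 0], "offset": [0, 0, 0], "hand": 0},
    {"dr": [0, 0, 0], "offset": [0, 0, 0], "hand": 0},
    {"dr": [0, 0, 0], "offset": [0, 0, 0], "hand": 0}
  ],
  "grip_force": 20
}}

```text
time_s: 7.6
eef_pos: [622.6, -39.2, 132.9]
ee_rot: [0.253, -0.151, 0.955, 0.041]
force: [-0.4, -0.5, 0.3]
grip_width: 0.496
grip_force: 0.0
```

Request:
{"fn": "arm_command", "kwargs": {
  "increments": [
    {"dr": [0, 0, 0], "offset": [0, 0, -0.1], "hand": 0},
    {"dr": [0, 0, 0], "offset": [0, 0, -0.3], "hand": 0},
    {"dr": [0, 0, 0], "offset": [0, 0, -0.4], "hand": 0},
    {"dr": [0, 0, 0], "offset": [0, 0, -0.4], "hand": 0},
    {"dr": [0, 0, 0], "offset": [0, 0, -0.3], "hand": 0},
    {"dr": [0, 0, 0], "offset": [0, 0, 0], "hand": 0}
  ]
}}

```text
time_s: 8.2
eef_pos: [537.4, -68.1, 295.1]
ee_rot: [0.257, -0.152, 0.954, 0.038]
force: [-0.5, -0.5, -0.1]
grip_width: 0.501
grip_force: 0.0
```

Run:
```python
import sys;sys.argv=['x','0']
from go import *
import pickle
rim2=rim-2.4*ax;t=np.linspace(0,2*np.pi,73);tiles=[]
for n,o in(('scene',(.6,1.2)),('side',(1.5,.2)),('wrist',(0,0))):
    inf=ctrl.camera_info(n);im=ctrl.capture(n)[:,:,::-1];w=66 if n!='wrist' else 132;f=264/w
    c0=np.int32(proj(n,rim2,inf));x0,y0=[int(v-w/2) for v in c0];x0=min(max(x0,0),560-w);y0=min(max(y0,0),420-w);print(n,c0)
    c=cv2.resize(im[y0:y0+w,x0:x0+w],(264,264),interpolation=cv2.INTER_CUBIC);r=c.copy()
    for hh in(18,-5):
        u=[(proj(n,rim2+T@np.array([57.5*np.cos(v),57.5*np.sin(v),hh]),inf)+o-[x0,y0]+.5)*f for v in t];cv2.polylines(c,[np.int32(u)],True,(0,255,255),1)
    tiles.append(np.vstack([r,c]))
cv2.imwrite('pics/e.png',np.hstack(tiles))
```

```text
dr [-0.009  0.002  0.001]
off [0.027 0.019 1.514] tub-frame mm [  -3.    -1.  -181.7] F tool [ 0.6 -0.3 -0.2] j [-0.53  0.07  1.71  0.45  1.03 -2.58]
scene [213 191]
side [339 231]
wrist [281 186]
```

View pics/e.png

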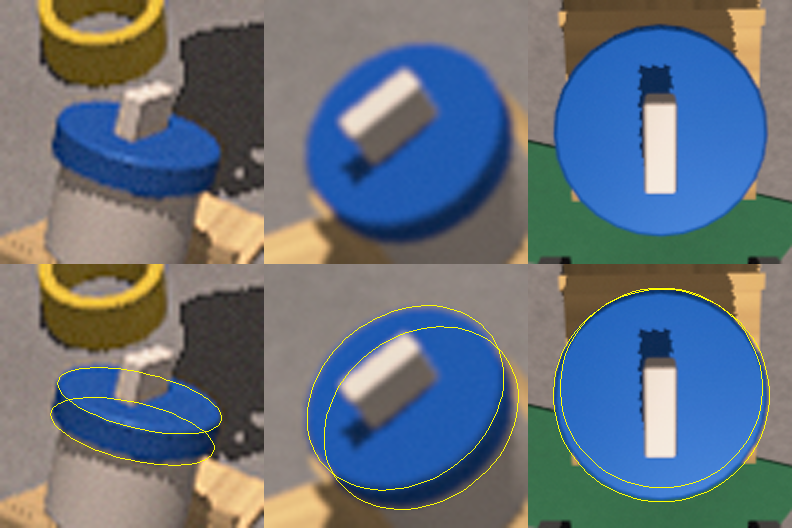

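The lid sits square on the tub with the catches hidden under its skirt, in line with the home-pose overlay in all three views. The gripper is clear of it and the tape roll is where it was.

```bash
python3 -c "
from rig import ctrl
print(ctrl.finish_job())"
```

```text
the job is handed in; nothing more can be done
None
```

The small blue lid is on the tub, pressed past the catches to a hard stop and released, and it looks square on the rim in all three camera views. I handed the job in at about 8.4 s with the gripper clear; I didn't re-check the jar or carton at the end, but the arm never went near them.

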